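# Load the V-block past the sprung pawl of its holding rail

## Task

Load the V-block into the holding rail: lay it flat in the flared end with its long side along the rail, and slide it in past the sprung pawl, which must click shut behind it, and on until it presses lightly on the sprung buffer at the far end, without driving the buffer down to its end. Then draw it gently straight back until you feel the pawl hold it, let go and leave it resting there against the pawl. Leave the bolts and the tape measure where they are.

Things in the scene. Friction and masses are not known exactly. Their poses are not given: they have to be found in the camera images.
- v_block: plain steel V-block, about 0.55 kg, 45 mm (x) by 60 mm (y) by 36 mm high, origin at the centre of its underside, z up. Its V groove runs along x, open at the top; the end faces at y = -30 and +30 mm and the x faces are flat and upright (grip it across the 45 mm). Starts loose, upright on the table.
- rail: steel holding rail fixed to the table, x in the direction of loading, z up, origin on the underside. Plate 6 mm thick from x = -130 to 105 mm; the block slides on it (z = 6 mm). On it two guides, tops at z = 17 mm, inner faces at y = -24 and 24 mm. Behind the pawl the block has 10 to 25 mm of free way (varies, not measured) before its front meets the buffer.
- mouth (a point): middle of the rail's open end, at rail x = -130 mm on top of the plate, axes as the rail's. Here the guides are 68 mm apart; they narrow evenly to 48 mm at rail x = -90 mm. A held block can be lowered here and slid in to +x.
- seat (a point): where the block's underside centre lies (z = 6 mm over the rail's underside, rail x = 10 mm) when it has been drawn back onto the shut pawl, its y along the rail's x, either way round; axes as the rail's.
- pawl: steel pawl lever in a gap of the rail's -y guide, 8 mm high; origin on its upright pivot at rail x = -58, y = -32, z = 11.5 mm. Shut, its axes are parallel to the rail's. Its slope enters the channel from rail x = -55 mm; the nose, square end at x = -20 mm, reaches in to y = -16 mm. Passing it takes some 6 to 20 N; it snaps shut once the block's rear is past x = -13 mm. Over 35 N damages it.
- buffer (a joint): travel in m of the round rubber-faced sprung buffer at the rail's far end, 0 untouched, growing as the block presses it to the rail's +x: 2 N at first touch, then 1.8 N per mm. A light press is 0.0015 or more (4.5 N); at 0.008 (16 N) it is driven down to its end.
- bolt2: hexagon bolt standing on its head, 52 mm high, 28 mm wide; a bystander, origin at the centre of its underside
- bolt3: hexagon bolt standing on its head, 44 mm high, 28 mm wide; a bystander, origin at the centre of its underside
- tape_measure: tape measure standing on the table, 36x79x69 mm; a bystander, origin at the centre of its underside
Mind the look-alikes: they are no part of the job. Leave any blue or pink look-alike of the v_block alone.

How it is judged (in metres and radians):
On the way, in this order (a step that is already met when the one before it is completed fails the run):
1. the block, flat on the rail's plate between the guides, is pushing the pawl aside (angle between the x axis of pawl and the x axis of rail, either way round above 0.1 rad and contact force between v_block and pawl above 1 N and z of v_block in the frame of rail below 0.01 m and x of v_block in the frame of rail below 0.01 m), for 0.02 s.
2. the pawl has shut behind the block and the block presses the buffer by 1.5 mm or more (angle between the x axis of pawl and the x axis of rail, either way round below 0.05 rad and value of joint buffer above 0.0015 m and x of v_block in the frame of rail above 0.01 m), for 0.1 s.
3. the block is drawn back on the shut pawl with 3 N or more (angle between the x axis of pawl and the x axis of rail, either way round below 0.05 rad and contact force between v_block and pawl above 3 N and value of joint buffer below 0.001 m and x of v_block in the frame of rail below 0.014 m), for 0.1 s.
At the end, for the whole second after the job is handed in: The V-block lies flat and at rest between the guides, long side along the rail, behind the shut pawl with its rear face within 5 mm of the pawl's end face (block centre at rail x = 6 to 15 mm), clear of the buffer and released (x of v_block in the frame of rail between 0.006 and 0.015 m and y of v_block in the frame of rail between -0.004 and 0.004 m and z of v_block in the frame of rail below 0.009 m and angle between v_block's own z axis and vertical below 0.06 rad and angle between the y axis of v_block and the x axis of rail, either way round below 0.1 rad and angle between the x axis of pawl and the x axis of rail, either way round below 0.05 rad and linear speed of v_block below 0.01 m/s and value of joint buffer below 0.001 m); the robot touches nothing.
It fails at once if the buffer is driven down 8 mm or more (value of joint buffer above 0.008 m).
It fails at once if block and pawl are pressed together with more than 35 N (contact force between v_block and pawl above 35 N).
It fails at once if a bystander is shifted by more than 20 mm (distance of any of bolt2, bolt3, tape_measure from where it was at the start of the episode above 0.02 m).
It also fails if it takes over 64 s, if anything falls off the work surface, if the arm or the gripper's body presses on something with over 40 N, if the wrist force passes 120 N, or if a joint passes its speed limit or range.

## Robot

A 7-joint arm with a two-finger parallel gripper is mounted at the origin on the work surface; the furniture and walls round the work are solid. World frame = base frame: x ahead of the robot, y to its left, z up, the work surface at z = 0. Lengths are in mm, angles in rad, forces in N, time in s.
With the tool pointing down it reaches from about 400 to 875 mm from the base axis. Payload 6.5 kg.
Tool frame: the origin (TCP) lies between the finger pads; the fingertips stand 19 mm ahead of it and the grasp point (between the pads) is the TCP (ctrl.tip_extent is the distance from the TCP to the fingertips, in mm); z points along the fingers, y is the line along which they close (so a half turn about z gives the same grasp; the last joint's range is limited). The gripper opens to 85 mm and grips with 20 to 120 N. Pads are 22 mm wide; open, the fingers measure 114 mm over their backs; the gripper's body (76 mm by 85 mm) begins 54 mm behind the grasp point. The pads swing forward as they close: fully open they stand 13 mm farther back than shut.
Start: joints at [1.18, 0.536, -0.004, 1.538, 0.003, 1.067, -0.071], TCP at [207.424, -616.008, 250.29] pointing down, gripper open.
Joint ranges: [-2.7, 2.7], [-0.37, 2.16], [-1.27, 1.26], [0.24, 2.4], [-1.31, 4.45], [0.19, 1.91], [-2.76, 2.76]. Speed limits (rad/s): [2.39, 2.39, 3.14, 3.14, 3.14, 3.14, 3.14].

## Interface

Orientations are given as a rotation vector (axis times angle).
In Python, from plant import ctrl, imaging gives the robot as it stands. The module is installed in compiled form; this text tells all that it offers.
- The arm moves only by the tool drive_tool, never from a script. Its argument "moves" is a list that holds one entry, the list of rows, each a list of 7 numbers: the shift along the tool's x, y, z in cm, then the turn, a rotation vector about the tool's x, y, z in degrees, then the opening, from 0 (shut) to 1 (fully open). In form: [[[x, y, z, wx, wy, wz, grip], ...]]. A call has 1 to 12 rows; each row shifts and turns the commanded pose from where the row before left it, along the tool's axes as they then stand; what a row does not reach is not made up. A row lasts 1/10 s, in which the tool goes at most 50 mm and 8.59 degrees, less where a joint would pass 70% of its speed; a pose out of reach is approached as far as the arm can. A call with a gripper value outside its range is refused whole. The fingers move at their own pace and stop on an object; "force" is the grip in N (left out, the last holds). Time passes only in rows, so rows that do not move let the fingers close. It gives the time, the measured TCP pose, the force, the opening and the grip force at its end, in the units of the state.
- ctrl.observe(): the state, without advancing time (a new reading comes with each control period).
- imaging.camera(name): name is "scene" or "side" or "wrist"; returns a dict with "color" (400x640x3 uint8, red, green, blue), "vfov" (degrees; the focal length in pixels is half the picture's height over the tangent of half this angle, whatever the lens; pixels are square), "cx", "cy" (the principal point, pixels), "dist" ([k1, k2, p1, p2, k3] as OpenCV has them; the pictures are not rectified), "rvec" (rotation vector, rad) and "tvec" (3), from world to camera coordinates, as OpenCV has them. Camera axes: x right, y down, z forward; pixel columns grow to the right and rows downward; lengths in mm; the calibration is good to about 2 mm. A picture is of the moment at which its call begins. There is no depth.
- ctrl.finish_job(): hands the job in; it is judged then, once.
Trained networks look in a picture, given as the dict that the camera call returned (one of the last four; its "shot" number tells which), for a name from the list of things; names that differ only in an ending like _2 or _b are one class to them, and where a whole thing is asked for, a point or a joint stands for the part that bears it (a point fixed in the world has none). Each returns a list of dicts, best first, with "score" (0 to 1); they miss things now and then, are a little off and sometimes report something else, mostly with a low value. They report only what shows in the picture. A call takes as long as a camera call. They do not tell look-alikes from the thing itself.
- imaging.search_frame(query, picture): "bbox" ([left, top, right, bottom] in pixels, round what is visible of it).
- imaging.silhouettes(query, picture): "mask" (400x640 bool, what is visible of it) and "bbox" ([left, top, right, bottom] in pixels, round what is visible of it).
- imaging.place_of(query, picture): "uv" ([column, row] in pixels: a listed point, or the origin of a listed thing).
The state is a dict: "t": time; "joint_positions": joint angles; "qvel": joint speeds; "joint_torque": joint torques, N m; "position": TCP position; "tcp_rot": TCP orientation; "ft_force": force on the tool from outside, world axes, zero at the start; "wrist_torque": the same for the moment, N m; "finger_gap": finger opening in mm; "finger_force": force on a finger pad.
Only numpy, scipy, OpenCV 4.12 (cv2) and the standard library are available. Lean on these libraries where they do the work, as an engineer would, in place of code of your own. Each camera call takes 0.05 s, during which the arm holds its last target. There are 200 camera calls.

## Working session

There is one attempt and no reset: what is moved stays moved. The work goes in short steps, Python scripts to look and compute and a tool call to move; the robot and the scene stay as the last step left them, time stands still between calls to the robot, and variables do not carry over. Pictures are saved under pics/ and viewed, at most 12 in all, crops included, and the job is handed in when it is done.

Besides the shell and the picture viewer there is one more tool, called after "Call:" by a JSON object that holds its "api" and its "payload", one argument or row to a line. drive_tool: Moves the arm, as the interface text tells. Its arguments: {"type":"object","properties":{"moves":{"type":"array","items":{"type":"array","items":{"type":"array","items":{"type":"number"}}}},"force":{"type":"number"}},"required":["moves"]}

```bash
mkdir -p pics; cat > h.py <<'E'
import numpy as np, cv2
from plant import ctrl, imaging
def K(p):
    f=200/np.tan(np.radians(p["vfov"])/2)
    return np.array([[f,0,p["cx"]],[0,f,p["cy"]],[0,0,1.]])
def ray(p,uv):
    d=np.array(p["dist"],float)
    n=cv2.undistortPoints(np.array([[uv]],float),K(p),d)[0,0]
    R=cv2.Rodrigues(np.array(p["rvec"],float))[0];t=np.array(p["tvec"],float).ravel()
    return -R.T@t, R.T@np.array([n[0],n[1],1])
def onz(p,uv,z):
    o,d=ray(p,uv); return o+d*(z-o[2])/d[2]
def proj(p,X):
    return cv2.projectPoints(np.array(X,float).reshape(-1,3),np.array(p["rvec"],float),np.array(p["tvec"],float),K(p),np.array(p["dist"],float))[0].reshape(-1,2)
def save(p,n): cv2.imwrite("pics/"+n,p["color"][:,:,::-1])
E
python3 - <<'E'
from h import *
zs=dict(v_block=0,mouth=6,seat=6,pawl=11.5,bolt2=0,bolt3=0,tape_measure=0,rail=0)
s=ctrl.observe(); print(s["position"],s["tcp_rot"],s["ft_force"],s["t"])
ims=[]
for c in ["scene","side","wrist"]:
    p=imaging.camera(c); ims.append(p["color"]); save(p,c+"0.png")
    for q,z in zs.items():
        for r in imaging.place_of(q,p)[:3]:
            print(c,q,round(r["score"],2),np.round(r["uv"],1),np.round(onz(p,r["uv"],z)[:2],1))
E
```

```text
[ 207.23248229 -615.4528374   249.42445229] [-3.09859137e+00 -5.07800883e-01  6.36582503e-04] [ 0.0156128  -0.25696372  0.24652409] 0.0
scene v_block 0.63 [346.3 247.6] [353.   33.7]
scene v_block 0.56 [409.5 192.5] [ 312.1 -244.4]
scene mouth 0.88 [330.5 207.9] [451.2 -67.9]
scene mouth 0.3 [308.9 191.9] [531.9 -97.2]
scene seat 0.96 [278.2 201.3] [575.5 -21.2]
scene pawl 0.5 [310.9 191.4] [524.7 -95.2]
scene bolt2 0.77 [257.6 235.3] [545.5 105.7]
scene bolt3 0.77 [257.6 235.3] [545.5 105.7]
scene tape_measure 0.7 [365.1 185.3] [ 425.7 -211.1]
scene rail 0.89 [284.4 206.2] [555.5 -19.1]
scene rail 0.48 [311.1 193.8] [ 527.  -100.3]
side v_block 0.93 [366.6 244.7] [347.8  47.3]
side v_block 0.89 [335.6 277.2] [405.4 157.4]
side v_block 0.66 [383.9 187.8] [ 305.3 -215.7]
side mouth 0.77 [330.  208.1] [441.8 -81.5]
side seat 0.71 [272.1 216.3] [576.  -26.5]
side pawl 0.38 [299.6 205.1] [517.8 -76.9]
side bolt2 0.49 [270.4 254.7] [547.1 107.4]
side bolt3 0.49 [270.4 254.7] [547.1 107.4]
side tape_measure 0.84 [341.7 188.2] [ 421.5 -198. ]
side rail 0.82 [275.1 219.9] [567.7 -21. ]
```

View pics/scene0.png

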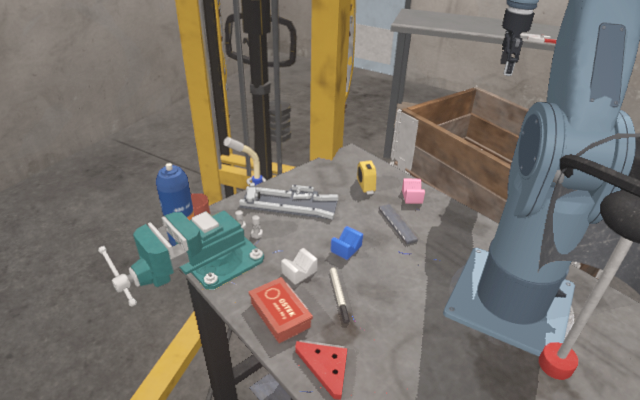

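View pics/side0.png

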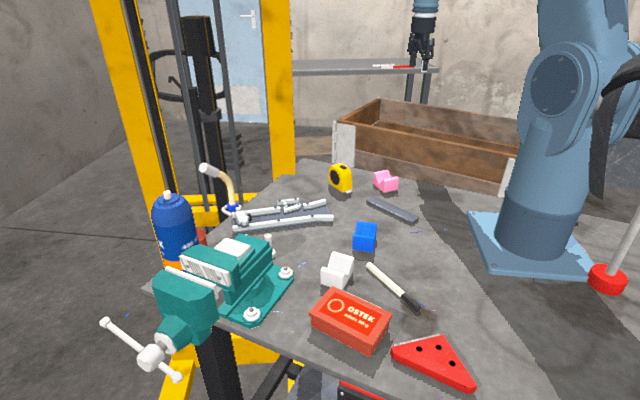

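The white V-block is at scene (300,266), side (336,277), with blue and pink look-alikes nearby. The rail runs from about (335,210) to (250,200) in the scene view. The bolts stand at scene (240,218) and (257,228), and the tape is at (367,177).

```bash
cat >> h.py <<'E'
from scipy.spatial.transform import Rotation as Rn
def yawrot(y): # tool down, tool x at yaw y (deg)
    return Rn.from_euler('z',y,degrees=True)*Rn.from_rotvec([np.pi,0,0])
def delta(goal,yaw,s=None,start=None):
    """total tool-frame shift (cm) if turned afterwards, and total turn in deg"""
    s=s or ctrl.observe()
    R=Rn.from_rotvec(s["tcp_rot"]); p=np.array(s["position"])
    G=yawrot(yaw)
    return R.inv().apply(np.array(goal)-p)/10, (R.inv()*G).as_rotvec(degrees=True), np.degrees(np.arctan2(*(R.apply([1,0,0])[[1,0]])))
E
python3 - <<'E'
from h import *
print(ctrl.tip_extent)
s=ctrl.observe();p=imaging.camera("wrist")
R=Rn.from_rotvec(s["tcp_rot"]);o,d=ray(p,(p["cx"],p["cy"]))
print("cam in tool",R.inv().apply(o-s["position"]),R.inv().apply(d),p["vfov"])
for c in ["scene","side"]:
    p=imaging.camera(c)
    for r in imaging.silhouettes("v_block",p)[:4]: print(c,"vb",r["score"],r["bbox"],np.median(p["color"][r["mask"]],axis=0))
    for q in ["bolt2"]:
        for r in imaging.search_frame(q,p)[:4]:
            b=r["bbox"];print(c,q,r["score"],np.round(b),onz(p,((b[0]+b[2])/2,b[3]-3),0))
    print(c,[np.round(onz(p,u,0)) for u in ([(300,278),(255,185)] if c=="scene" else [(336,285),(235,220)])])
print(delta([480,-200,250],20)); 
E
```

```text
19.0
cam in tool [  68.11365563    0.43593692 -124.64922332] [-2.67461980e-01  3.74707428e-04  9.63568342e-01] 60.26633368049222
scene vb 0.77 [400.6, 174.9, 427.1, 200.0] [231. 160. 182.]
scene vb 0.57 [329.6, 225.1, 364.8, 258.0] [ 76. 120. 197.]
scene vb 0.56 [279.9, 246.0, 314.0, 282.6] [210. 205. 201.]
scene vb 0.52 [238.3, 184.9, 339.4, 218.6] [149. 148. 149.]
scene bolt2 0.51 [253. 214. 262. 239.] [545.21941446 107.21052976   0.        ]
scene bolt2 0.42 [235. 210. 249. 229.] [596.76876126  98.62542387   0.        ]
scene bolt2 0.15 [236. 186. 336. 219.] [530.19280231  11.82791189   0.        ]
scene [array([391., 167.,   0.]), array([674., -54.,   0.])]
side vb 0.74 [319.3, 249.2, 357.7, 290.0] [249. 248. 245.]
side vb 0.71 [351.4, 219.6, 377.5, 250.1] [ 35. 128. 250.]
side vb 0.61 [374.5, 170.4, 396.0, 192.4] [253. 159. 203.]
side bolt2 0.43 [264. 232. 275. 256.] [549.60477197 101.76904545   0.        ]
side [array([403., 178.,   0.]), array([663.,  -8.,   0.])]
(array([ 3.91094738e+01, -3.07246676e+01,  2.67990668e-02]), array([-0.00245876,  0.00243123, -1.39015301]), np.float64(18.60984703904111))
```

Call:
{"api": "drive_tool", "payload": {
  "moves": [
    [[3.7,-3.3,0,0,0,0,1],[3.7,-3.3,0,0,0,0,1],[3.7,-3.3,0,0,0,0,1],[3.7,-3.3,0,0,0,0,1],[3.7,-3.3,0,0,0,0,1],[3.7,-3.3,0,0,0,0,1],[3.7,-3.3,0,0,0,0,1],[3.7,-3.3,0,0,0,0,1],[3.7,-3.3,0,0,0,0,1],[3.7,-3.3,0,0,0,0,1],[3.7,-3.3,0,0,0,0,1],[3.7,-3.3,0,0,0,0,1]]
  ]
}}

```text
t: 2.9
position: [502.7, -97.3, 250.6]
tcp_rot: [3.1, 0.507, 0.001]
ft_force: [1.4, -1.0, 0.2]
finger_gap: 85.5
finger_force: 0.0
```

```bash
python3 - <<'E'
from h import *
s=ctrl.observe();print(s["t"],s["position"])
p=imaging.camera("wrist");save(p,"w1.png")
for q,z in dict(mouth=6,seat=6,pawl=11.5,rail=0).items():
    for r in imaging.place_of(q,p)[:2]: print(q,round(r["score"],2),np.round(r["uv"],1),np.round(onz(p,r["uv"],z)[:2],1))
print(delta([405,157,250],18.6))
E
```

```text
2.9 [502.65189772 -97.27695159 250.64048873]
mouth 0.74 [282.5 211.7] [443.1 -68.1]
seat 0.92 [274.9  82.4] [572.4 -21.2]
pawl 0.63 [308.6 144.7] [524.2 -73. ]
rail 0.86 [276.3  94.4] [561.6 -25. ]
(array([-9.55427218e-01, -2.73982490e+01,  5.86158401e-03]), array([0.01864514, 0.04438123, 0.00701355]), np.float64(18.60700632522441))
```

View pics/w1.png

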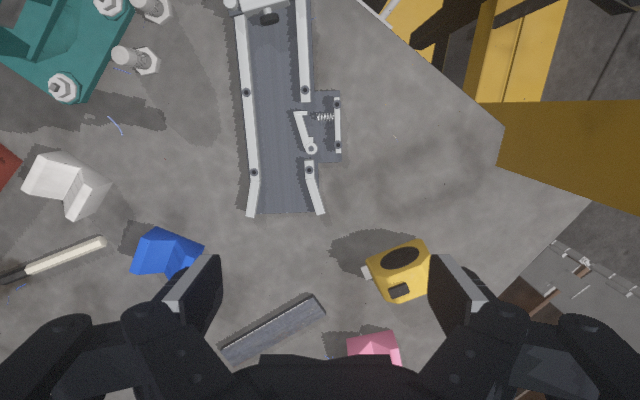

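The wrist view shows the rail: mouth at (285,212), pawl at (305,130) on its right (-y) side. The white V-block is at (67,185) and the bolts are at (135,58) and (155,8). Moving over the block next.

Call:
{"api": "drive_tool", "payload": {
  "moves": [
    [[-0.2,-4.6,0,0,0,0,1],[-0.2,-4.6,0,0,0,0,1],[-0.2,-4.6,0,0,0,0,1],[-0.2,-4.6,0,0,0,0,1],[-0.2,-4.6,0,0,0,0,1],[-0.2,-4.4,0,0,0,0,1],[0,0,0,0,0,0,1]]
  ]
}}

```text
t: 3.85
position: [401.2, 160.4, 250.7]
tcp_rot: [-3.097, -0.517, -0.001]
ft_force: [1.0, -1.2, 0.7]
finger_gap: 85.6
finger_force: 0.0
```

```bash
python3 - <<'E'
from h import *
s=ctrl.observe();print(s["t"],s["position"])
p=imaging.camera("wrist");save(p,"w2.png")
for r in imaging.place_of("v_block",p)[:3]: print(round(r["score"],2),np.round(r["uv"],1),np.round(onz(p,r["uv"],0)[:2],1))
for r in imaging.silhouettes("v_block",p)[:3]: print(r["score"],np.round(r["bbox"]),np.median(p["color"][r["mask"]],axis=0))
E
```

```text
3.85 [401.19730002 160.36889295 250.7033359 ]
0.98 [412.9 242.9] [352.4  34.3]
0.95 [330.2 165.9] [406.8 155.7]
0.98 [382. 216. 451. 278.] [ 63. 100. 178.]
0.92 [295. 137. 366. 210.] [205. 202. 201.]
0.86 [606. 323. 638. 349.] [155. 101. 119.]
```

View pics/w2.png

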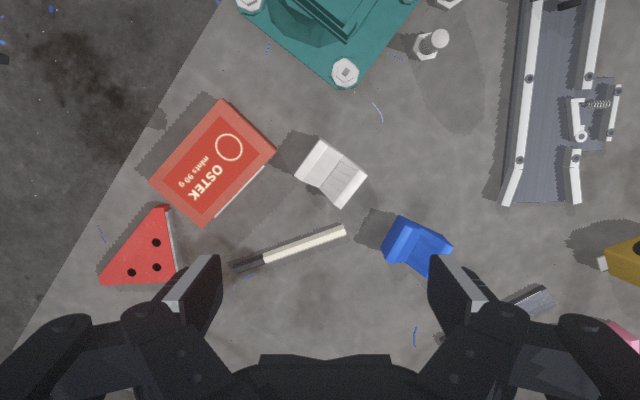

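```bash
cat >> h.py <<'E'
from scipy.optimize import minimize
def fitblock(p,mask,x0,z=0):
    B=np.array([[a,b,c] for a in(-22.5,22.5) for b in(-30,30) for c in(0,36)],float)
    S=4
    m=cv2.GaussianBlur(mask.astype(np.float32),(0,0),.8)
    def cost(v):
        a=np.radians(v[2]);c,s_=np.cos(a),np.sin(a)
        W=np.c_[B[:,0]*c-B[:,1]*s_+v[0],B[:,0]*s_+B[:,1]*c+v[1],B[:,2]+z]
        h=cv2.convexHull(proj(p,W).astype(np.float32))
        im=np.zeros(mask.shape,np.uint8);cv2.fillConvexPoly(im,np.round(h*16).astype(np.int32),255,cv2.LINE_AA,4)
        return np.abs(cv2.GaussianBlur(im.astype(np.float32)/255,(0,0),.8)-m).sum()
    x0=np.array(x0,float)
    best=min((minimize(cost,x0+[0,0,d],method="Nelder-Mead",options=dict(initial_simplex=x0+[0,0,d]+np.array([[0,0,0],[5,0,0],[0,5,0],[0,0,6]]))) for d in(-10,0,10)),key=lambda r:r.fun)
    return best.x,best.fun,mask.sum()
E
python3 - <<'E'
from h import *
s=ctrl.observe();p=imaging.camera("wrist")
r=[r for r in imaging.silhouettes("v_block",p) if abs(r["bbox"][0]-295)<15][0]
v,f,n=fitblock(p,r["mask"],[405,156,18.6+51.5-90]);print(v,f,n)
print(delta([v[0],v[1],150],v[2]+90),delta([v[0],v[1],150],v[2]-90),s["joint_positions"])
for q,z in dict(mouth=6,pawl=11.5).items():
    for r in imaging.place_of(q,p)[:1]: print(q,round(r["score"],2),np.round(r["uv"],1),np.round(onz(p,r["uv"],z)[:2],1))
E
```

```text
[404.36654558 155.62835346 -19.12876097] 243.0200653076172 2770
(array([ 0.10051286, -0.07890512, 10.01579754]), array([ 3.11408143e-02,  4.15182298e-02, -5.24848026e+01]), np.float64(18.38642419974727)) (array([ 0.10051286, -0.07890512, 10.01579754]), array([ 4.97275418e-02, -3.72982218e-02,  1.27515184e+02]), np.float64(18.38642419974727)) [-0.06692091  0.19402448 -0.44921922  2.06272544  0.10775159  0.9070045
 -1.82394928]
mouth 0.56 [530.6 199.7] [444.7 -73.5]
pawl 0.72 [569.3 130.5] [524.5 -73. ]
```

Call:
{"api": "drive_tool", "payload": {
  "moves": [
    [[0.1,-0.1,1.5,0,0,-7.5,1],[0,0,1.5,0,0,-7.5,1],[0,0,1.5,0,0,-7.5,1],[0,0,1.5,0,0,-7.5,1],[0,0,1.5,0,0,-7.5,1],[0,0,1.5,0,0,-7.5,1],[0,0,1.5,0,0,-7.5,1],[0,0,0,0,0,0,1]]
  ]
}}

```text
t: 5.0
position: [402.8, 156.7, 143.8]
tcp_rot: [-2.555, -1.825, 0.005]
ft_force: [0.5, -0.5, 0.2]
finger_gap: 85.3
finger_force: 0.0
```

```bash
python3 - <<'E'
from h import *
s=ctrl.observe();p=imaging.camera("wrist");save(p,"w3.png")
print(s["position"],s["joint_positions"])
for r in imaging.silhouettes("v_block",p)[:2]:
    b=r["bbox"];print(r["score"],np.round(b),np.median(p["color"][r["mask"]],axis=0))
    if r is not None and np.ptp(np.median(p["color"][r["mask"]],axis=0))<20:
        v,f,n=fitblock(p,r["mask"],[404.4,155.6,-19.1]);print(v,f,n); print(delta([v[0],v[1],32],v[2]+90))
E
```

```text
[402.8064787  156.66195222 143.77218068] [-0.00274427  0.40242813 -0.55710931  2.14768724  0.33489253  0.67858089
 -1.11875206]
0.86 [280. 300. 347. 360.] [ 60.  94. 167.]
0.66 [292. 155. 361. 248.] [201. 198. 197.]
[403.43876086 155.13778522 -17.9669933 ] 389.4510498046875 5543
(array([-0.23564483,  0.04935142, 11.33694933]), array([-0.03168294,  0.01813703, -1.18931631]), np.float64(70.84369542158959))
```

View pics/w3.png

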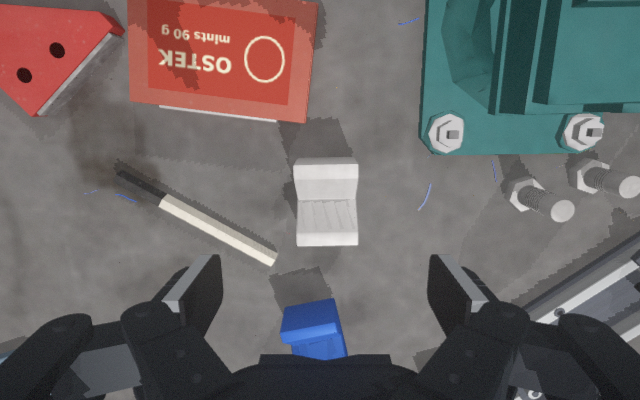

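Block at about (325,200), groove horizontal, between the fingers.

Call:
{"api": "drive_tool", "payload": {
  "moves": [
    [[-0.2,0,2,0,0,-1.2,1],[0,0,2.5,0,0,0,1],[0,0,2.5,0,0,0,1],[0,0,2.5,0,0,0,1],[0,0,1.7,0,0,0,1],[0,0,0,0,0,0,1],[0,0,0,0,0,0,0.3],[0,0,0,0,0,0,0.3],[0,0,0,0,0,0,0.3],[0,0,0,0,0,0,0.3]]
  ],
  "force": 60
}}

```text
t: 6.1
position: [403.7, 156.5, 34.7]
tcp_rot: [2.536, 1.852, 0.003]
ft_force: [-2.1, -1.0, 15.1]
finger_gap: 41.3
finger_force: 58.6
```

```bash
python3 - <<'E'
from h import *
p=imaging.camera("wrist");save(p,"w4.png");s=ctrl.observe();print(s["position"],s["ft_force"],s["wrist_torque"],s["finger_gap"])
E
```

```text
[403.73858501 156.4718547   34.75873247] [-2.8114104  -0.79103848 13.58564877] [-0.27618928  0.60036736 -0.08382572] 41.57513624985225
```

View pics/w4.png

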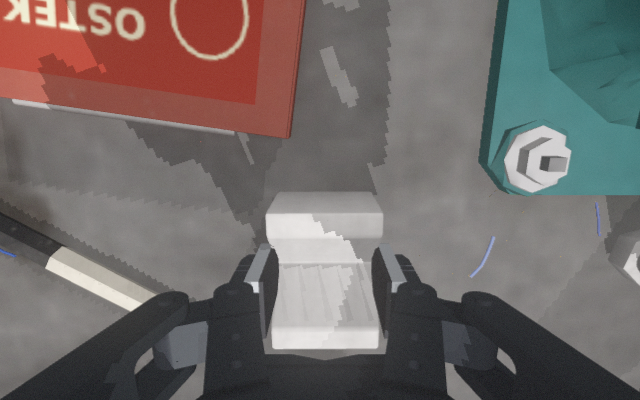

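Block gripped with the pads near its middle. Lifting and carrying it to above the mouth.

Call:
{"api": "drive_tool", "payload": {
  "moves": [
    [[0,0,-1.5,0,0,0,0.3],[0,0,-3,0,0,0,0.3],[0,0,-4,0,0,0,0.3],[-3.5,1.7,-1,0,0,0,0.3],[-3.5,1.7,0,0,0,0,0.3],[-3.5,1.7,0,0,0,0,0.3],[-3.5,1.7,0,0,0,0,0.3],[-3.5,1.7,0,0,0,0,0.3],[-3.5,1.7,0,0,0,0,0.3],[0,0,0,0,0,8.4,0.3],[0,0,0,0,0,8.4,0.3],[0,0,0,0,0,8.4,0.3]]
  ]
}}

```text
t: 7.35
position: [435.7, -75.5, 128.4]
tcp_rot: [-2.884, -1.244, 0.001]
ft_force: [-0.4, 1.4, -3.7]
finger_gap: 41.4
finger_force: 62.2
```

Call:
{"api": "drive_tool", "payload": {
  "moves": [
    [[0,0,0,0,0,8.4,0.3],[0,0,0,0,0,8.4,0.3],[0,0,0,0,0,8.0,0.3],[0,0,0,0,0,0,0.3]]
  ]
}}

```text
t: 7.75
position: [435.9, -74.8, 128.5]
tcp_rot: [3.082, 0.606, -0.001]
ft_force: [-0.4, 0.4, -5.0]
finger_gap: 41.1
finger_force: 62.2
```

```bash
python3 - <<'E'
from h import *
s=ctrl.observe();p=imaging.camera("wrist");save(p,"w5.png")
R=Rn.from_rotvec(s["tcp_rot"])
print(s["position"],s["joint_positions"],s["ft_force"],s["finger_gap"],delta(s["position"],22)[1:])
for q,z in dict(mouth=6,pawl=11.5,seat=6).items():
    for r in imaging.place_of(q,p)[:1]: print(q,round(r["score"],2),np.round(r["uv"],1),np.round(onz(p,r["uv"],z)[:2],1))
for c in ["scene","side"]:
    p=imaging.camera(c)
    for r in imaging.place_of("v_block",p):print(c,r["score"],r["uv"],onz(p,r["uv"],s["position"][2]-34))
E
```

```text
[435.88550011 -74.82494572 128.48064829] [ 0.32206     0.40669433 -0.30148592  2.14658904  0.20542324  0.61515133
 -1.30746544] [-0.38432631  0.39565414 -5.03009336] 41.09230013387297 (array([0.00263854, 0.02538399, 0.48017821]), np.float64(22.48017766058009))
mouth 0.8 [325.9 189.7] [443.7 -73.2]
pawl 0.88 [373.9  84.1] [523.8 -74.8]
scene 0.89 [409.9, 193.0] [ 272.4032881  -110.21754003   94.48064829]
scene 0.83 [341.7, 176.7] [434.59785732 -85.2341395   94.48064829]
scene 0.63 [345.8, 246.2] [311.88512968 125.54923193  94.48064829]
side 0.88 [333.9, 177.9] [433.18915007 -75.51398854  94.48064829]
side 0.64 [274.5, 215.9] [533.66416324 101.30926632  94.48064829]
side 0.61 [385.3, 184.5] [313.70556095 -58.4768854   94.48064829]
side 0.57 [366.1, 242.2] [352.61209653 163.00855417  94.48064829]
```

View pics/w5.png

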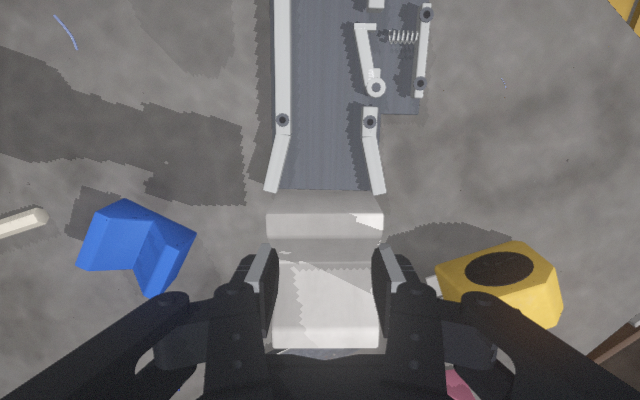

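```bash
python3 - <<'E'
from h import *
p=imaging.camera("wrist");g=p["color"].mean(2)
L=[]
for r in list(range(4,108,4))+[126]:
    row=g[r,276:320]; d=np.diff(row); k=int(np.argmin(d)); L.append((276+k+1-.0,r))
X=np.array([onz(p,u,17)[:2] for u in L])
for u,x in zip(L[::3],X[::3]): print(u,np.round(x,1))
v=X-np.median(X,0);u,s,vt=np.linalg.svd(v);ok=np.abs(v@vt[1])<2
v=X[ok]-X[ok].mean(0);vt=np.linalg.svd(v)[2];d=vt[0]*np.sign(vt[0][0])
print("yaw",np.degrees(np.arctan2(d[1],d[0])),ok.sum(),np.std(v@vt[1]),X[ok].mean(0))
n=np.array([-d[1],d[0]]);c=X[ok].mean(0)
def lat(u,z):
    x=onz(p,u,z)[:2]-c; return x@d, x@n+24  # rail y
for r in range(104,130,3):
    row=g[r,335:372];k=335+int(np.argmax(np.diff(row)))+1;print("right",r,k,np.round(lat((k,r),17),1))
for cc in (300,315,330,345):
    col=g[175:205,cc];print("end",cc,175+int(np.argmax(np.abs(np.diff(col)))),end=" ")
    print(np.round(lat((cc,176+int(np.argmax(np.abs(np.diff(col))))),6),1))
s=ctrl.observe();x=np.array(s["position"][:2])-c;print("tcp rail y",x@n+24,"along",x@d,"c",c,"d",d)
w=imaging.place_of("pawl",p)[0]["uv"];print("pawl",lat(w,11.5))
# block far top corners
print(g[212:216,300:310].mean(), g[225,255:400:6].round())
E
```

```text
(290.0, 4) [546.5  -7.1]
(290.0, 16) [540.3  -9.5]
(290.0, 28) [534.  -11.9]
(290.0, 40) [527.6 -14.3]
(290.0, 52) [521.  -16.8]
(290.0, 64) [514.4 -19.3]
(290.0, 76) [507.6 -21.9]
(290.0, 88) [500.7 -24.5]
(290.0, 100) [493.7 -27.2]
yaw 20.8289090697761 26 1.043199653999284e-05 [519.57396954 -17.35533004]
right 104 362 [-28.9 -23.4]
right 107 364 [-30.8 -24.9]
right 110 363 [-32.7 -24.3]
right 113 363 [-34.7 -24.4]
right 116 363 [-36.6 -24.5]
right 119 362 [-38.6 -24. ]
right 122 362 [-40.5 -24.1]
right 125 362 [-42.5 -24.2]
right 128 362 [-44.4 -24.3]
end 300 189 [-91.1  17.7]
end 315 189 [-90.8   6.6]
end 330 189 [-90.5  -4.4]
end 345 189 [-90.2 -15.5]
tcp rail y -0.18197343930309273 along -98.28172529360776 c [519.57396954 -17.35533004] d [0.93464639 0.35557859]
pawl (np.float64(-16.945467020962028), np.float64(-32.812129299237284))
172.25 [133. 136. 182. 184. 183. 183. 183. 180. 181. 179. 178. 177. 177. 180.
 178. 179. 176. 173. 174. 238. 239. 234. 133. 131. 132.]
```

Call:
{"api": "drive_tool", "payload": {
  "moves": [
    [[0,0,2,0,0,1.2,0.3],[0,0,2.5,0,0,0,0.3],[0,0,2.5,0,0,0,0.3],[0,0,1.2,0,0,0,0.3],[0,0,0.3,0,0,0,0.3],[0,0,0,0,0,0,0.3],[0,0,0,0,0,0,0.3]]
  ],
  "force": 45
}}

```text
t: 8.95
position: [437.2, -74.9, 44.1]
tcp_rot: [3.088, 0.575, 0.002]
ft_force: [1.0, 0.4, -4.6]
finger_gap: 41.2
finger_force: 62.2
```

Call:
{"api": "drive_tool", "payload": {
  "moves": [
    [[0,0,0.1,0,0,0,0.3],[0,0,0.1,0,0,0,0.3],[0,0,0,0,0,0,0.3]]
  ]
}}

```text
t: 9.25
position: [436.5, -74.9, 41.5]
tcp_rot: [3.088, 0.575, 0.001]
ft_force: [0.1, 0.1, -4.1]
finger_gap: 41.2
finger_force: 62.1
```

```bash
python3 - <<'E'
from h import *
s=ctrl.observe();p=imaging.camera("wrist");save(p,"w6.png")
print(s["position"],s["ft_force"],s["wrist_torque"],delta(s["position"],21.3)[1:])
E
```

```text
[436.49224598 -74.93403226  41.53675631] [ 0.14011296  0.13469356 -4.13587355] [0.00723189 0.0353366  0.04803339] (array([ 0.01205625, -0.01505343, -0.19310239]), np.float64(21.10689919025709))
```

View pics/w6.png

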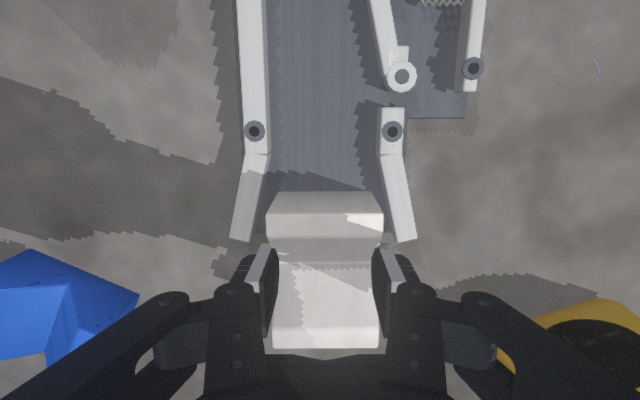

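```bash
python3 - <<'E'
from h import *
p=imaging.camera("wrist");g=p["color"].mean(2);s=ctrl.observe()
A=[];B=[]
for r in range(6,122,4):
    row=g[r,252:285]; A.append((252+int(np.argmin(np.diff(row)))+1,r))
XA=np.array([onz(p,u,17)[:2] for u in A])
for _ in range(4):
    c=np.median(XA,0) if _==0 else XA.mean(0);v=XA-c;vt=np.linalg.svd(v)[2];d=vt[0]*np.sign(vt[0][0]);n=np.array([-d[1],d[0]])
    e=np.abs(v@n);XA=XA[e<max(.6,1.5*np.median(e))]
print(A[::5],len(XA),"yaw",np.degrees(np.arctan2(d[1],d[0])))
for r in range(112,150,6):
    row=g[r,360:400];k=360+int(np.argmax(np.diff(row)))+1;x=onz(p,(k,r),17)[:2]-c;print(r,k,round(x@n,1),end="; ")
x=np.array(s["position"][:2])-c;print("tcp y",x@n+24)
for r in (200,205):
    row=g[r,262:400];dd=np.diff(row);print(r,262+np.argsort(-np.abs(dd))[:5],dd[np.argsort(-np.abs(dd))[:5]])
E
```

```text
[(262, 6), (262, 26), (263, 46), (264, 66), (265, 86), (266, 106)] 29 yaw 20.890668163680182
112 381 -48.3; 118 381 -48.4; 124 381 -48.5; 130 398 -55.9; 136 380 -48.3; 142 380 -48.5; 148 380 -48.6; tcp y -0.39488665410289414
200 [388 375 272 387 389] [ 44.33333333 -29.          27.          22.66666667  22.33333333]
205 [389 378 269 390 270] [ 44.66666667 -35.          34.          24.          22.33333333]
```

Call:
{"api": "drive_tool", "payload": {
  "moves": [
    [[0.5,0,0.1,0,0,0,0.3],[1,0,0,0,0,0,0.3],[1,0,0,0,0,0,0.3],[1,0,0,0,0,0,0.3],[0,0,0,0,0,0,0.3]]
  ]
}}

```text
t: 9.85
position: [463.8, -65.3, 40.9]
tcp_rot: [3.087, 0.57, -0.017]
ft_force: [-5.6, -2.6, 8.2]
finger_gap: 41.2
finger_force: 64.1
```

Call:
{"api": "drive_tool", "payload": {
  "moves": [
    [[0,0,-0.05,0,0,0,0.3],[0,0,-0.05,0,0,0,0.3],[0,0,0,0,0,0,0.3]]
  ]
}}

```text
t: 10.15
position: [469.5, -61.9, 41.2]
tcp_rot: [-3.088, -0.576, -0.001]
ft_force: [0.3, -0.1, -4.4]
finger_gap: 40.9
finger_force: 62.3
```

Call:
{"api": "drive_tool", "payload": {
  "moves": [
    [[0.5,0,0.05,0,0,0,0.3],[0.7,0,0,0,0,0,0.3],[0.7,0,0,0,0,0,0.3],[0,0,0,0,0,0,0.3],[0,0,0,0,0,0,0.3]]
  ]
}}

```text
t: 10.65
position: [486.6, -55.7, 40.9]
tcp_rot: [3.088, 0.575, -0.001]
ft_force: [-3.3, -1.7, 5.7]
finger_gap: 41.3
finger_force: 63.7
```

Call:
{"api": "drive_tool", "payload": {
  "moves": [
    [[0.4,0,0,0,0,0,0.3],[0.4,0,0,0,0,0,0.3],[0.4,0,0,0,0,0,0.3],[0.4,0,0,0,0,0,0.3],[0.4,0,0,0,0,0,0.3],[0.4,0,0,0,0,0,0.3],[0.4,0,0,0,0,0,0.3],[0.4,0,0,0,0,0,0.3]]
  ]
}}

```text
t: 11.45
position: [504.8, -48.1, 40.7]
tcp_rot: [3.086, 0.57, -0.039]
ft_force: [-32.6, -7.1, 44.7]
finger_gap: 41.1
finger_force: 69.2
```

Call:
{"api": "drive_tool", "payload": {
  "moves": [
    [[0,0,-0.1,0,0,0,0.3],[0,0,-0.05,0,0,0,0.3],[0,0,0,0,0,0,0.3]]
  ]
}}

```text
t: 11.75
position: [514.6, -42.8, 41.4]
tcp_rot: [-3.086, -0.577, 0.006]
ft_force: [-4.8, 2.0, -4.7]
finger_gap: 41.1
finger_force: 62.4
```

```bash
python3 - <<'E'
from h import *
s=ctrl.observe();p=imaging.camera("wrist");save(p,"w7.png")
R=Rn.from_rotvec(s["tcp_rot"]).as_matrix();print(s["position"],s["ft_force"],s["wrist_torque"]);print(R.round(3),R.T@s["ft_force"])
E
```

```text
[514.60116284 -42.77212091  41.38894058] [-4.76769552  1.95195518 -4.70169613] [0.54541605 0.96745579 0.05574591]
[[ 0.933  0.361 -0.004]
 [ 0.361 -0.933  0.001]
 [-0.003 -0.002 -1.   ]] [-3.72605166 -3.53076942  4.72199135]
```

View pics/w7.png

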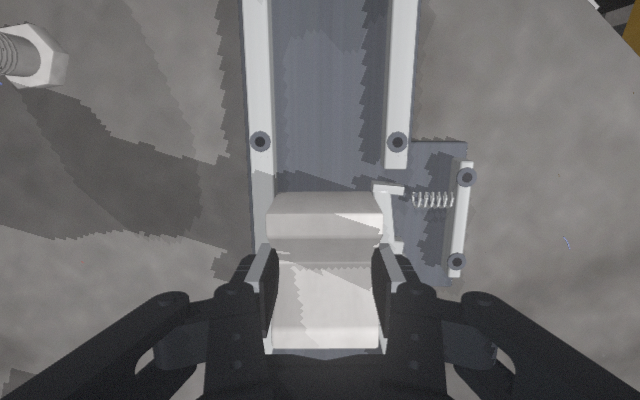

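The block is at the pawl, between the straight guides, and slides freely when held about 0.3 mm above the plate. Going on slowly.

Call:
{"api": "drive_tool", "payload": {
  "moves": [
    [[0.3,0,0,0,0,0,0.3],[0.3,0,0,0,0,0,0.3],[0.3,0,0,0,0,0,0.3],[0.3,0,0,0,0,0,0.3],[0,0,0,0,0,0,0.3]]
  ]
}}

```text
t: 12.3
position: [527.9, -38.5, 41.9]
tcp_rot: [-3.087, -0.577, 0.0]
ft_force: [-3.0, 3.4, -5.4]
finger_gap: 41.4
finger_force: 62.2
```

Call:
{"api": "drive_tool", "payload": {
  "moves": [
    [[0.3,0,0.05,0,0,0,0.3],[0.4,0,0,0,0,0,0.3],[0.4,0,0,0,0,0,0.3],[0.4,0,0,0,0,0,0.3],[0.4,0,0,0,0,0,0.3],[0.4,0,0,0,0,0,0.3],[0.4,0,0,0,0,0,0.3],[0.4,0,0,0,0,0,0.3],[0.4,0,0,0,0,0,0.3],[0.3,0,0,0,0,0,0.3],[0,0,0,0,0,0,0.3]]
  ]
}}

```text
t: 13.4
position: [563.3, -25.0, 41.5]
tcp_rot: [-3.087, -0.575, 0.0]
ft_force: [-2.9, 3.3, -4.3]
finger_gap: 41.3
finger_force: 62.3
```

Call:
{"api": "drive_tool", "payload": {
  "moves": [
    [[0.3,0,0,0,0,0,0.3],[0.3,0,0,0,0,0,0.3],[0.3,0,0,0,0,0,0.3],[0.3,0,0,0,0,0,0.3],[0.3,0,0,0,0,0,0.3],[0.3,0,0,0,0,0,0.3],[0.1,0,0,0,0,0,0.3],[0,0,0,0,0,0,0.3]]
  ]
}}

```text
t: 14.2
position: [581.9, -19.6, 42.1]
tcp_rot: [3.088, 0.575, 0.002]
ft_force: [-0.4, -0.2, -4.1]
finger_gap: 40.9
finger_force: 62.2
```

Call:
{"api": "drive_tool", "payload": {
  "moves": [
    [[0.2,0,0.04,0,0,0,0.3],[0.2,0,0,0,0,0,0.3],[0.1,0,0,0,0,0,0.3],[0,0,0,0,0,0,0.3]]
  ]
}}

```text
t: 14.6
position: [585.9, -17.1, 41.4]
tcp_rot: [3.088, 0.576, 0.001]
ft_force: [0.0, -0.2, -4.2]
finger_gap: 41.2
finger_force: 62.2
```

```bash
python3 - <<'E'
from h import *
s=ctrl.observe();p=imaging.camera("wrist");save(p,"w8.png")
print(s["position"],s["ft_force"])
E
```

```text
[585.86177412 -17.14709209  41.42611097] [ 0.01894594 -0.15488309 -4.22950822]
```

View pics/w8.png

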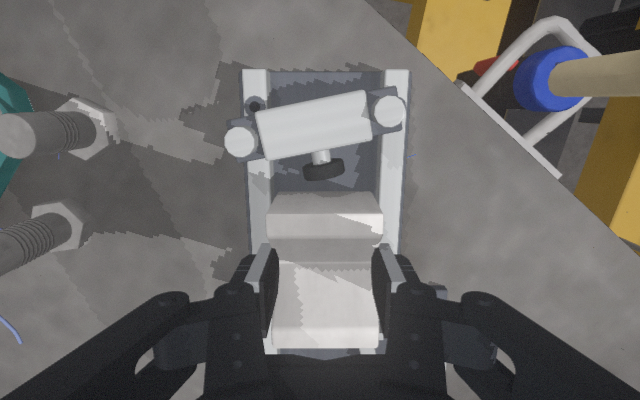

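The buffer's rubber face is at (323,170), with the block's front edge just below it at row ~193, roughly 8–12 mm away.

Call:
{"api": "drive_tool", "payload": {
  "moves": [
    [[0.2,0,0,0,0,0,0.3],[0.2,0,0,0,0,0,0.3],[0.2,0,0,0,0,0,0.3],[0,0,0,0,0,0,0.3]]
  ]
}}

```text
t: 15.05
position: [591.6, -14.8, 41.5]
tcp_rot: [-3.088, -0.576, -0.001]
ft_force: [-0.1, 0.3, -4.7]
finger_gap: 41.3
finger_force: 62.2
```

Call:
{"api": "drive_tool", "payload": {
  "moves": [
    [[0.15,0,0,0,0,0,0.3],[0.15,0,0,0,0,0,0.3],[0,0,0,0,0,0,0.3]]
  ]
}}

```text
t: 15.35
position: [593.5, -14.2, 41.2]
tcp_rot: [3.088, 0.575, -0.002]
ft_force: [-2.0, -0.0, -3.4]
finger_gap: 41.3
finger_force: 62.4
```

Call:
{"api": "drive_tool", "payload": {
  "moves": [
    [[0.1,0,0,0,0,0,0.3],[0.1,0,0,0,0,0,0.3],[0,0,0,0,0,0,0.3],[0,0,0,0,0,0,0.3]]
  ]
}}

```text
t: 15.75
position: [595.0, -13.4, 41.1]
tcp_rot: [-3.088, -0.576, 0.003]
ft_force: [-5.4, -1.4, -2.2]
finger_gap: 41.4
finger_force: 62.6
```

Call:
{"api": "drive_tool", "payload": {
  "moves": [
    [[0.1,0,-0.02,0,0,0,0.3],[0.1,0,0,0,0,0,0.3],[0,0,0,0,0,0,0.3],[0,0,0,0,0,0,0.3]]
  ]
}}

```text
t: 16.15
position: [596.0, -12.8, 41.1]
tcp_rot: [-3.088, -0.576, 0.006]
ft_force: [-6.7, -0.6, -1.4]
finger_gap: 41.3
finger_force: 62.8
```

```bash
python3 - <<'E'
from h import *
s=ctrl.observe();p=imaging.camera("side");save(p,"s8.png");f=s["ft_force"]
print(s["position"],f,f[0]*.934+f[1]*.357)
cv2.imwrite("pics/s8c.png",cv2.resize(p["color"][160:260,220:345,::-1],(750,600),interpolation=cv2.INTER_CUBIC))
E
```

```text
[596.04865582 -12.84235763  41.1013365 ] [-6.71646942 -0.56133558 -1.37040117] -6.473579238527316
```

View pics/s8c.png

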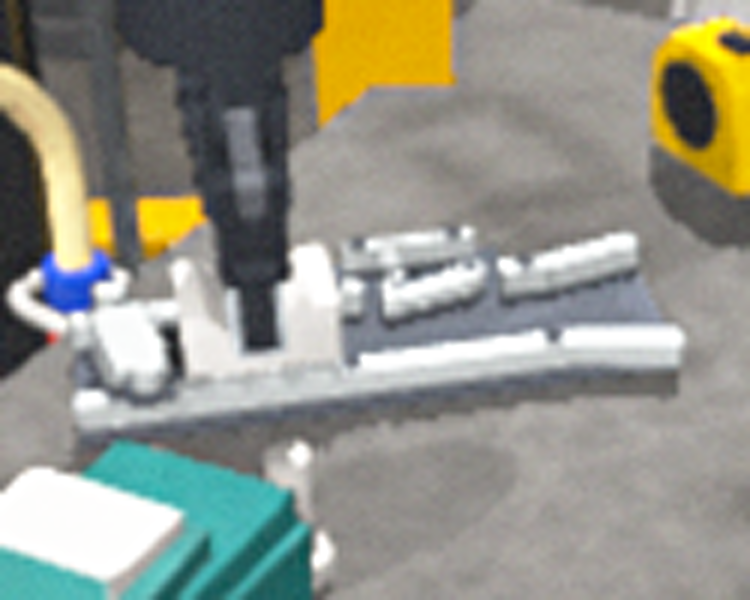

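The block is on the buffer with the pawl nose shut behind it (crop, about (430,290)). One mm more, then draw back.

Call:
{"api": "drive_tool", "payload": {
  "moves": [
    [[0.1,0,-0.02,0,0,0,0.3],[0,0,0,0,0,0,0.3],[0,0,0,0,0,0,0.3]]
  ]
}}

```text
t: 16.5
position: [596.5, -12.6, 41.2]
tcp_rot: [-3.088, -0.576, 0.007]
ft_force: [-7.8, -1.3, -1.4]
finger_gap: 41.5
finger_force: 62.8
```

Call:
{"api": "drive_tool", "payload": {
  "moves": [
    [[-0.3,0,0,0,0,0,0.3],[-0.4,0,0,0,0,0,0.3],[-0.4,0,0,0,0,0,0.3],[-0.4,0,0,0,0,0,0.3],[-0.2,0,0,0,0,0,0.3],[0,0,0,0,0,0,0.3],[0,0,0,0,0,0,0.3]]
  ]
}}

```text
t: 17.2
position: [583.2, -18.2, 41.9]
tcp_rot: [-3.088, -0.576, -0.001]
ft_force: [0.4, -0.1, -3.5]
finger_gap: 41.3
finger_force: 62.2
```

Call:
{"api": "drive_tool", "payload": {
  "moves": [
    [[-0.2,0,0.03,0,0,0,0.3],[-0.2,0,0,0,0,0,0.3],[-0.1,0,0,0,0,0,0.3],[0,0,0,0,0,0,0.3]]
  ]
}}

```text
t: 17.6
position: [577.9, -20.2, 41.4]
tcp_rot: [3.088, 0.575, -0.001]
ft_force: [-0.5, -1.1, -4.9]
finger_gap: 41.2
finger_force: 62.2
```

Call:
{"api": "drive_tool", "payload": {
  "moves": [
    [[-0.1,0,0,0,0,0,0.3],[-0.1,0,0,0,0,0,0.3],[0,0,0,0,0,0,0.3]]
  ]
}}

```text
t: 17.9
position: [576.1, -20.9, 41.5]
tcp_rot: [3.088, 0.575, -0.0]
ft_force: [0.6, -1.0, -5.0]
finger_gap: 41.2
finger_force: 62.2
```

Call:
{"api": "drive_tool", "payload": {
  "moves": [
    [[-0.1,0,0,0,0,0,0.3],[-0.1,0,0,0,0,0,0.3],[0,0,0,0,0,0,0.3],[0,0,0,0,0,0,0.3]]
  ]
}}

```text
t: 18.3
position: [574.4, -21.5, 41.5]
tcp_rot: [3.088, 0.576, -0.0]
ft_force: [-0.0, -0.6, -4.7]
finger_gap: 41.3
finger_force: 62.2
```

Call:
{"api": "drive_tool", "payload": {
  "moves": [
    [[-0.1,0,0,0,0,0,0.3],[0,0,0,0,0,0,0.3],[0,0,0,0,0,0,0.3]]
  ]
}}

```text
t: 18.6
position: [574.2, -21.6, 41.7]
tcp_rot: [-3.088, -0.576, -0.002]
ft_force: [2.8, 1.5, -4.6]
finger_gap: 41.1
finger_force: 62.1
```

Call:
{"api": "drive_tool", "payload": {
  "moves": [
    [[-0.1,0,0,0,0,0,0.3],[0,0,0,0,0,0,0.3],[0,0,0,0,0,0,0.3]]
  ]
}}

```text
t: 18.9
position: [574.0, -21.6, 42.0]
tcp_rot: [-3.088, -0.576, -0.005]
ft_force: [4.1, 1.5, -5.2]
finger_gap: 41.2
finger_force: 62.0
```

Call:
{"api": "drive_tool", "payload": {
  "moves": [
    [[-0.1,0,0,0,0,0,0.3],[-0.1,0,0,0,0,0,0.3],[0,0,0,0,0,0,0.3],[0,0,0,0,0,0,0.3],[0,0,0,0,0,0,0.3]]
  ]
}}

```text
t: 19.4
position: [573.6, -21.7, 42.4]
tcp_rot: [-3.088, -0.577, -0.01]
ft_force: [7.1, 3.6, -5.2]
finger_gap: 41.2
finger_force: 61.8
```

Call:
{"api": "drive_tool", "payload": {
  "moves": [
    [[0.2,0,0.05,0,0,0,0.3],[0.05,0,0.06,0,0,0,0.3],[0,0,0,0,0,0,0.3],[0,0,0,0,0,0,0.3]]
  ]
}}

```text
t: 19.8
position: [574.2, -21.6, 41.0]
tcp_rot: [-3.088, -0.576, -0.004]
ft_force: [4.5, 3.2, 1.5]
finger_gap: 41.2
finger_force: 62.9
```

Call:
{"api": "drive_tool", "payload": {
  "moves": [
    [[0.15,0,0,0,0,0,0.3],[0,0,0,0,0,0,0.3],[0,0,0,0,0,0,0.7],[0,0,0,0,0,0,0.7],[0,0,0,0,0,0,0.8],[0,0,0,0,0,0,0.8],[0,0,0,0,0,0,0.8]]
  ]
}}

```text
t: 20.5
position: [574.1, -21.7, 40.2]
tcp_rot: [3.088, 0.575, -0.001]
ft_force: [0.1, 0.3, 0.4]
finger_gap: 68.4
finger_force: 0.0
```

Call:
{"api": "drive_tool", "payload": {
  "moves": [
    [[0,0,-1,0,0,0,0.8],[0,0,-2,0,0,0,0.8],[0,0,-3,0,0,0,0.8],[0,0,-4,0,0,0,0.8],[-1,0,-4,0,0,0,0.8],[-1,0,0,0,0,0,0.8],[0,0,0,0,0,0,0.8],[0,0,0,0,0,0,0.8]]
  ]
}}

```text
t: 21.3
position: [555.2, -28.9, 179.9]
tcp_rot: [-3.088, -0.575, 0.002]
ft_force: [-0.1, 0.0, 0.5]
finger_gap: 68.1
finger_force: 0.0
```

```bash
python3 - <<'E'
from h import *
s=ctrl.observe();p=imaging.camera("wrist")
print(s["t"],s["position"],s["ft_force"],s["finger_gap"])
cv2.imwrite("pics/w9.png",p["color"][:,:,::-1])
r=imaging.silhouettes("v_block",p)
for q in r[:2]:print(q["score"],q["bbox"])
v=fitblock(p,r[0]["mask"],[574,-21.5,20.9-90],6)[0];print(v)
c=np.array([436.5,-74.9]);d=np.array([np.cos(np.radians(20.9)),np.sin(np.radians(20.9))]);x=v[:2]-c;print(x@d-138.5,x@[-d[1],d[0]])
E
```

```text
21.3 [555.16286121 -28.88559265 179.86101516] [-0.10646122  0.03720819  0.48514957] 68.08985641678825
0.56 [298.4, 127.9, 354.2, 210.1]
[573.50419756 -22.4160954  -67.76284229]
8.212937479862092 0.156095169930893
```

View pics/w9.png

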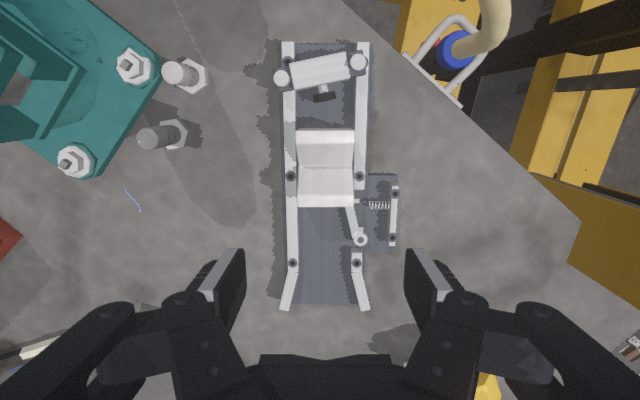

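The block (325,168) lies straight between the guides against the shut pawl nose (350,205), clear of the buffer at (322,97). It is released, and the bolts stand where they were.

```bash
python3 -c "
from plant import ctrl
print(ctrl.finish_job())"
```

```text
the job is handed in; nothing more can be done
None
```

I loaded the V-block past the pawl, pressed it lightly on the buffer (about 8 N), drew it back onto the shut pawl (about 8 N), released it there and handed the job in; no verdict came back.

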